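# Shim the seized foot of a rocking centrifuge plinth

## Task

The plinth under the mini centrifuge rocks because its near-left levelling foot is seized short and hangs clear of the bench. From the plinth's left side, slide the flat packer (rubber down on the bench) squarely under that foot until its end is well past the pad, then slide the taper shim in on top of it, thin end first, gently and by feel, just until the foot bears firmly and the plinth stands on all four feet. Do not force it so far that another foot is jacked up, do not shove or tip the plinth, and leave the other things on the bench alone.

Things in the scene. Friction and masses are not known exactly. Their poses are not given: they have to be found in the camera images.
- plinth: levelling plinth: grey steel plate 230 (own x, to the back) x 200 (own y, to the left) x 12 mm, underside 34 mm up, loose on four levelling feet with 28 mm round rubber pads at own (+-95, +-80) mm; about 5 kg with the mini centrifuge bolted on it (158 x 154 x 115 mm, its side 43 mm inside the plate's left edge). Origin at bench level under the plate's middle; turned up to 0.2 rad
- short_foot (a point): point at bench level on the axis of the near-left, seized foot, 20 mm inside the plate's edges; axes as the plinth's. The flat underside of its pad (28 mm across) hangs 9.4 to 12.4 mm above the bench, differently in each case and not reported. The shims go in from the plinth's left, along own -y
- foot_near_right: the near-right foot; origin: centre of its underside, on the bench. The plinth's weight lies almost on the line from this foot to the far-left one, so a few newtons down on the near-left corner make it rock
- foot_far_right: the far-right foot, diagonally opposite the seized one; origin: centre of its underside, on the bench
- foot_far_left: the far-left foot; origin: centre of its underside, on the bench
- packer: flat packer lying on the bench: bright steel strip with black rubber backing, 140 long (own y) x 28 wide x 6 mm thick in all, 0.11 kg, both ends alike. Origin: centre of its underside. Own -y points roughly to the robot's right, turned up to 0.3 rad. Packer and taper shim lie in either of two places left of the plinth
- packer_nose (a point): middle of the packer's -y end, 3 mm above its underside, 70 mm from its origin
- wedge: taper shim lying on the bench: solid grey plastic, 150 long (own y) x 34 mm wide, flat underside, 2 mm thick at the thin end (own -y) rising evenly to 9.5 mm at the thick end (own +y), 1 mm per 20 mm of length; ribs on the sides of the thick end; 0.05 kg, centre of mass 15 mm from the origin towards the thick end. Origin: centre of its underside. Turned up to 0.3 rad
- wedge_nose (a point): middle of the lower edge of the taper shim's thin end, 75 mm from its origin. Laid on the packer, the shim slides freely until it meets the pad, then the push rises over 5 to 20 mm of travel; at a push of 4 to 8 N all four feet bear. Another foot starts to lift when the shim carries about 18 N: keep it under 16 N
- wedge_tail (a point): middle of the lower edge of the taper shim's thick end (9.5 mm high), 75 mm from its origin along own +y. The shim stays where it is left (it does not slip back)
- tape_roll: bystander: roll of tape lying flat, 68 mm across, 18 mm high
- marker: bystander: marker pen lying near the bench's front edge, 137 mm long, 14 mm thick
- petri_dish: bystander: closed petri dish, 59 mm across, 15 mm high
- reagent_bottle: bystander: small brown bottle with black cap, 37 mm across, 66 mm high
- beaker: bystander: plastic beaker right of the plinth, 81 mm across, 95 mm high

How it is judged:
By the outcome, as a careful person would: the job done as asked, in the order asked, and still so for the second after the job is handed in, with the robot touching nothing.
It also fails if it takes over 61 s, if anything falls off the work surface, if the arm or the gripper's body presses on something with over 40 N, if the wrist force passes 120 N, or if a joint passes its speed limit or range.

## Robot

A 6-joint arm with a two-finger parallel gripper is mounted at the origin on a cart in front of the work surface, level with it; the furniture and walls round the work are solid. World frame = base frame: x ahead of the robot, y to its left, z up, the work surface at z = 0. Lengths are in m, angles in rad, forces in N, time in s.
With the tool pointing down it reaches from about 0.35 to 0.85 m from the base axis. Payload 8.1 kg.
Tool frame: the origin (TCP) lies at the very end of the fingers, on their centre line; the grasp point (between the pads) lies 19 mm behind it; z points along the fingers, y is the line along which they close (so a half turn about z gives the same grasp; the last joint's range is limited). The gripper opens to 93 mm and grips with 3 to 60 N. Pads are 15 mm wide; open, the fingers measure 128 mm over their backs; the gripper's body (75 mm by 188 mm) begins 65 mm behind the grasp point.
Start: joints at [1.036, 0.13, 1.488, -0, 1.523, -0.085], TCP at [0.261, 0.54, 0.219] pointing down, gripper open.
Joint ranges: [-2.96, 2.96], [-0.89, 2.26], [0.02, 2.5], [-1.34, 4.48], [0, 2.73], [-2.66, 2.66]. Speed limits (rad/s): [2.39, 2.39, 2.79, 3.14, 3.14, 3.14].

## Interface

Orientations are given as a rotation vector (axis times angle).
In Python, from plant import robot gives the robot as it stands. The module is installed in compiled form; this text tells all that it offers.
- The arm moves only by the tool play_rows, never from a script. Its argument "increments" is text: rows parted by semicolons, each of 5 numbers parted by spaces: the shift along the tool's x, y, z in mm, then the turn about the tool's z in degrees, then the closure, from -1 (fully open) to 1 (shut). In form: dx dy dz yaw claw; .... A call has 1 to 20 rows; each row is the pose to reach, as a shift and turn from the pose commanded when the call began, along the tool's axes at that moment; what a row does not reach only later rows make up. A row lasts 1/10 s, in which the tool goes at most 50 mm and 8.59 degrees, less where a joint would pass 70% of its speed; a pose out of reach is approached as far as the arm can. A call with a gripper value outside its range is refused whole. The fingers move at their own pace and stop on an object; "force" is the grip in N (left out, the last holds). Time passes only in rows, so rows that repeat a pose let the fingers close. It gives the time, the measured TCP pose, the force, the opening and the grip force at its end, in the units of the state.
- robot.read_state(): the state, without advancing time (a new reading comes with each control period).
- robot.read_camera(name): name is "scene" or "top" or "wrist"; returns the picture (480x640x3 uint8, blue, green, red); there is no depth.
- robot.calibration(name): a dict with "vertical_fov" (degrees; the focal length in pixels is half the picture's height over the tangent of half this angle, whatever the lens; pixels are square), "cx", "cy" (the principal point, pixels), "D" ([k1, k2, p1, p2, k3] as OpenCV has them; the pictures are not rectified), "rvec" (rotation vector, rad) and "tvec" (3), from world to camera coordinates, as OpenCV has them. Camera axes: x right, y down, z forward; pixel columns grow to the right and rows downward; lengths in m; the calibration is good to about 2 mm. A picture is of the moment at which its call begins: read the wrist's pose just before it. calibration takes no time and is no camera call; for the wrist camera it gives the pose at the moment of the call.
- robot.close_job(): hands the job in; it is judged then, once.
Trained networks look in the newest picture that a camera, given by its name, has taken for a name from the list of things; names that differ only in an ending like _2 or _b are one class to them, and where a whole thing is asked for, a point or a joint stands for the part that bears it (a point fixed in the world has none). Each returns a list of dicts, best first, with "conf" (0 to 1); they miss things now and then, are a little off and sometimes report something else, mostly with a low value. They report only what shows in the picture. A call takes as long as a camera call.
- robot.recognise(camera, query): "centre" ([x, y, z] in m, in world coordinates, good to about 4 mm: the middle of the surface that is visible of it).
- robot.regions_of(camera, query): "pixels" (480x640 bool, what is visible of it).
- robot.landmark_of(camera, query): "centre" ([x, y, z] in m, in world coordinates, good to about 4 mm: a listed point, or the origin of a listed thing).
The state is a dict: "t": time; "q": joint angles; "dq": joint speeds; "joint_torque": joint torques, N m; "tool_pos": TCP position; "orientation": TCP orientation; "force": force on the tool from outside, world axes, zero at the start; "wrist_torque": the same for the moment, N m; "opening": finger opening in m; "gripper_force": force on a finger pad.
Only numpy, scipy, OpenCV 4.12 (cv2) and the standard library are available. Lean on these libraries where they do the work, as an engineer would, in place of code of your own. Each camera call takes 0.05 s, during which the arm holds its last target. There are 200 camera calls.

## Working session

There is one attempt and no reset: what is moved stays moved. The work goes in short steps, Python scripts to look and compute and a tool call to move; the robot and the scene stay as the last step left them, time stands still between calls to the robot, and variables do not carry over. Pictures are saved under pics/ and viewed, at most 11 in all, crops included, and the job is handed in when it is done.

Besides the shell and the picture viewer there is one more tool, called after "Call:" as name(argument=value, ...) on one line, values as JSON. play_rows: Moves the arm, as the interface text tells. Its arguments: {"type":"object","properties":{"increments":{"type":"string"},"force":{"type":"number"}},"required":["increments"]}

```bash
mkdir -p pics; cat > h.py <<'E'
import numpy as np, cv2
from plant import robot
def K(c):
    f=240/np.tan(np.radians(c['vertical_fov'])/2); return np.array([[f,0,c['cx']],[0,f,c['cy']],[0,0,1.]])
def proj(c,P):
    return cv2.projectPoints(np.array(P,float).reshape(-1,3),np.array(c['rvec']),np.array(c['tvec']),K(c),np.array(c['D']))[0].reshape(-1,2)
def ray(c,uv,z):
    n=cv2.undistortPoints(np.array(uv,float).reshape(-1,1,2),K(c),np.array(c['D'])).reshape(-1,2)
    R=cv2.Rodrigues(np.array(c['rvec']))[0]; o=-R.T@np.array(c['tvec'])
    d=np.c_[n,np.ones(len(n))]@R
    return o+d*((z-o[2])/d[:,2])[:,None]
def rect(cam,q,z):
    r=robot.regions_of(cam,q)
    if not r: print(q,'none');return
    c=robot.calibration(cam); m=r[0]['pixels'].astype(np.uint8)
    cs=max(cv2.findContours(m,0,1)[0],key=cv2.contourArea)[:,0]
    P=ray(c,cs,z)[:,:2]
    b=cv2.minAreaRect((P*1000).astype(np.float32)); print(q,cam,round(r[0]['conf'],2),m.sum(),np.round(b[0],1),np.round(b[1],1),round(b[2],2),np.round(cv2.boxPoints(b),0).tolist()); return P
E
cat > a.py <<'E'
from h import *
s=robot.read_state();print(s['t'],s['tool_pos'],s['orientation'],s['force'])
for n in ('top','scene'):
    cv2.imwrite(f'pics/{n}0.png',robot.read_camera(n))
for q in ['packer','packer_nose','wedge','wedge_nose','wedge_tail','plinth','short_foot','foot_far_left','foot_near_right']:
    for n in ('top','scene'):
        r=robot.landmark_of(n,q); print(q,n,[(np.round(d['centre'],3),round(d['conf'],2)) for d in r[:2]])
rect('top','packer',.006);rect('top','wedge',.006);rect('top','plinth',.046)
E
python3 a.py
```

```text
0.0 [0.26055489 0.53984116 0.21758613] [-7.00550923e-01 -3.06188736e+00  2.73825741e-03] [0.91227077 0.84075324 0.2083517 ]
packer top [(array([0.408, 0.273, 0.006]), 0.67)]
packer scene [(array([ 0.41 ,  0.275, -0.003]), 0.64)]
packer_nose top [(array([0.416, 0.198, 0.003]), 0.58)]
packer_nose scene [(array([0.414, 0.205, 0.001]), 0.89)]
wedge top [(array([0.548, 0.251, 0.   ]), 0.9)]
wedge scene [(array([ 0.546,  0.253, -0.003]), 0.62)]
wedge_nose top [(array([ 0.569,  0.178, -0.004]), 0.85), (array([0.671, 0.064, 0.   ]), 0.45)]
wedge_nose scene [(array([ 0.563,  0.181, -0.002]), 0.74), (array([0.415, 0.206, 0.003]), 0.74)]
wedge_tail top [(array([0.546, 0.256, 0.003]), 0.71), (array([ 0.532,  0.323, -0.   ]), 0.59)]
wedge_tail scene [(array([ 0.532,  0.323, -0.001]), 0.64)]
plinth top [(array([ 0.565, -0.19 ,  0.003]), 0.89)]
plinth scene [(array([ 0.572, -0.188,  0.002]), 0.96)]
short_foot top []
short_foot scene [(array([ 0.462, -0.117, -0.002]), 0.76), (array([0.508, 0.417, 0.003]), 0.7)]
foot_far_left top []
foot_far_left scene []
foot_near_right top []
foot_near_right scene [(array([ 0.475, -0.272,  0.002]), 0.47)]
packer top 0.63 436 [405.9 272.4] [ 30.9 139.6] 4.1 [[385.0, 341.0], [395.0, 202.0], [426.0, 204.0], [416.0, 343.0]]
wedge top 0.93 531 [544.9 251.7] [ 39.7 148.4] 12.22 [[510.0, 320.0], [541.0, 175.0], [580.0, 183.0], [549.0, 328.0]]
plinth top 0.95 4746 [ 563.4 -187. ] [229.5 198.7] 3.42 [[443.0, -95.0], [455.0, -293.0], [684.0, -279.0], [672.0, -81.0]]
```

View pics/top0.png

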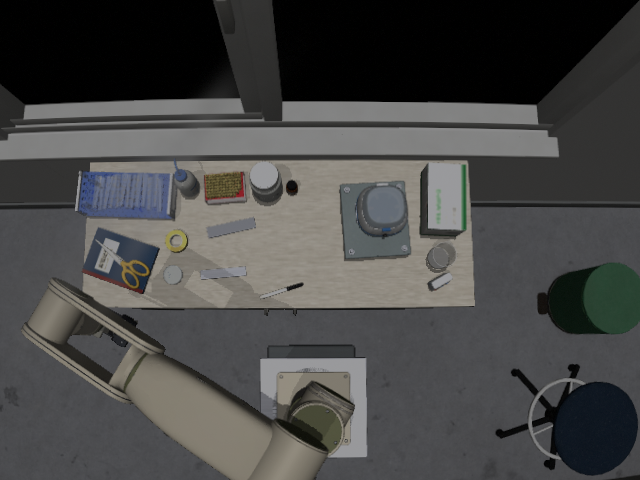

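View pics/scene0.png

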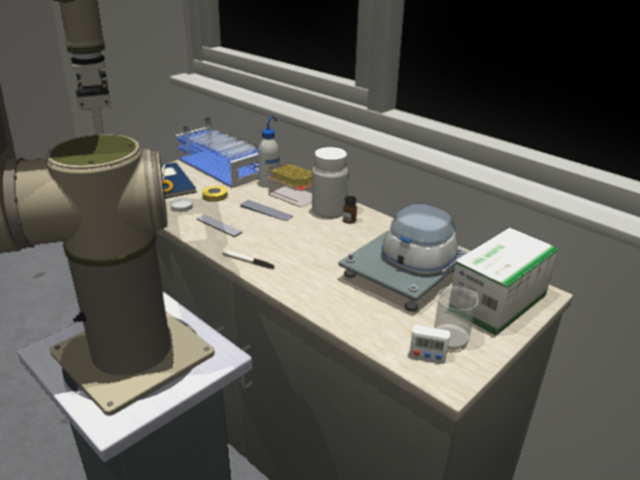

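The top view shows the packer at px (223,272), the wedge at (232,228) and the plinth at (376,220). The marker at (281,290) lies below my path. These match the networks' positions. I'll approach the packer now.

```bash
cat >> h.py <<'E'
from scipy.spatial.transform import Rotation as Ro
def go(x,y,z,psi):
    "increments (tool mm, deg) to world mm target, tool y at angle psi (rad)"
    s=robot.read_state(); R=Ro.from_rotvec(s['orientation']).as_matrix()
    d=R.T@(np.array([x,y,z])-np.array(s['tool_pos'])*1000)
    a=np.arctan2(R[1,1],R[0,1]); t=(a-psi+np.pi/2)%np.pi-np.pi/2
    print('t',round(s['t'],2),'pos',np.round(np.array(s['tool_pos'])*1000,1),'psi',round(a,3),'tilt',np.round(R[:2,2],3),'q6',round(s['q'][5],2),'F',np.round(s['force'],1),'open',s['opening'],'| inc',np.round(d,1),'yaw',round(np.degrees(t),1))
E
python3 -c "
from h import *
go(404,321,160,.072)"
```

```text
t 1.15 pos [260.8 540.3 218.6] psi 1.121 tilt [-0.  0.] q6 -0.09 F [ 0.8 -0.6  0.4] open 0.09310116952293034 | inc [-224.3 -135.3   58.6] yaw 60.1
```

Call:
play_rows(increments="-45 -27 12 8.5 -0.3;-90 -54 24 17 -0.3;-135 -81 36 25.5 -0.3;-180 -108 48 34 -0.3;-224 -135 58 42.5 -0.3;-224 -135 58 51 -0.3;-224 -135 58 60 -0.3;-224 -135 58 60 -0.3;-224 -135 58 60 -0.3;-224 -135 58 60 -0.3;-224 -135 58 60 -0.3")

```text
t: 2.25
tool_pos: [0.4036, 0.3219, 0.1608]
orientation: [-2.134, -2.305, -0.0]
force: [-0.2, -0.5, 0.2]
opening: 0.0606
gripper_force: 0.0
```

```bash
python3 -c "
from h import *
cv2.imwrite('pics/w1.png',robot.read_camera('wrist'))
rect('wrist','packer',.006);rect('wrist','wedge',.006)
print(robot.landmark_of('wrist','packer')[:1],robot.landmark_of('wrist','packer_nose')[:1])
go(404,321,3,.072)"
```

```text
packer wrist 0.69 4176 [406.2 278.5] [ 29.2 132.6] 5.19 [[386.0, 343.0], [398.0, 211.0], [427.0, 214.0], [415.0, 346.0]]
wedge wrist 0.81 2966 [539.6 281.9] [36.8 91.6] 11.25 [[513.0, 323.0], [531.0, 233.0], [567.0, 241.0], [549.0, 330.0]]
[{'centre': [0.4071, 0.2685, -0.0003], 'conf': 0.68}] [{'centre': [0.4132, 0.2057, 0.0027], 'conf': 0.55}]
t 2.5 pos [403.7 321.6 160.6] psi 0.075 tilt [-0.  0.] q6 0.5 F [0.7 0.  0.2] open 0.060569808711973365 | inc [ -0.6   0.2 157.6] yaw 0.2
```

View pics/w1.png

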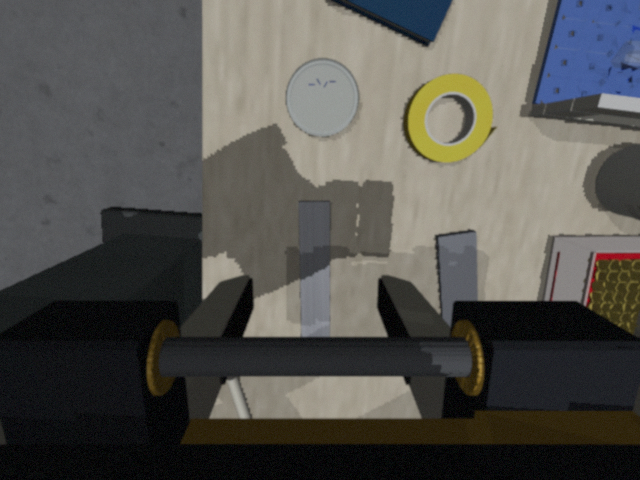

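The wrist view shows the packer centred between the fingers, its tail edge at px (314,202). The tape roll, dish and wedge are clear. I'll descend and grip.

Call:
play_rows(increments="0 0 45 -0.5 -0.3;0 0 90 -0.5 -0.3;0 0 130 -0.5 -0.3;0 0 150 -0.5 -0.3;0 0 158 -0.5 -0.3;0 0 158 -0.5 -0.3;0 0 158 -0.5 1;0 0 158 -0.5 1;0 0 158 -0.5 1;0 0 158 -0.5 1;0 0 158 -0.5 1;0 0 158 -0.5 1;0 0 158 -0.5 1", force=30)

```text
t: 3.8
tool_pos: [0.404, 0.3215, 0.003]
orientation: [2.128, 2.311, 0.001]
force: [-1.7, 0.5, 4.2]
opening: 0.027
gripper_force: 30.0
```

```bash
python3 -c "
from h import *
go(454,75,45,.06)
rect('top','plinth',.046)
im=cv2.imread('pics/scene0.png'); c=robot.calibration('scene')
big=cv2.resize(im,None,fx=4,fy=4,interpolation=cv2.INTER_CUBIC)
for (cx,cy,a,col) in [(563.5,-187,.06,(0,0,255)),(570,-188,.06,(0,255,0))]:
    R=np.array([[np.cos(a),-np.sin(a)],[np.sin(a),np.cos(a)]])
    def W(p,z): return [*(np.array([cx,cy])+R@np.array(p))/1000,z]
    P=proj(c,[W(p,.046) for p in [(-115,100),(-115,-100),(115,-100),(115,100)]])*4+1.5
    cv2.polylines(big,[P.astype(int)],True,col,1)
    t=np.linspace(0,6.28,40)
    for f in [(-95,80),(-95,-80)]:
        P=proj(c,[W((f[0]+14*np.cos(u),f[1]+14*np.sin(u)),.011 if f[1]>0 else 0) for u in t])*4+1.5
        cv2.polylines(big,[P.astype(int)],True,col,1)
cv2.imwrite('pics/ov.png',big[840:1240,1280:1920])
"
```

```text
t 3.8 pos [404.  321.5   3. ] psi 0.083 tilt [0. 0.] q6 0.49 F [-1.7  0.5  4.2] open 0.027040496401146637 | inc [-249.8   29.5  -42.1] yaw 1.3
plinth top 0.95 4746 [ 563.4 -187. ] [229.5 198.7] 3.42 [[443.0, -95.0], [455.0, -293.0], [684.0, -279.0], [672.0, -81.0]]
```

View pics/ov.png

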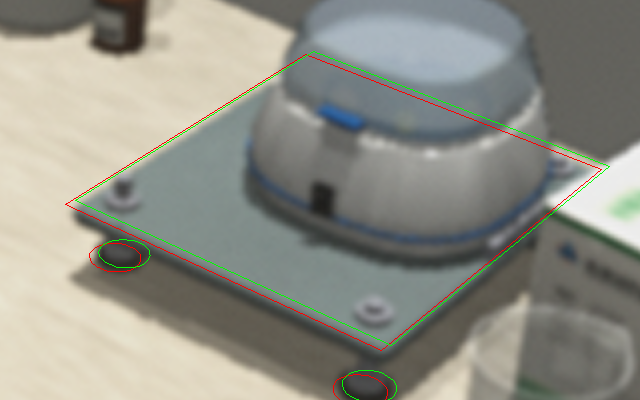

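The overlay shows the seized foot's pad at crop px (122,255), between the two hypotheses. That puts the foot at about (467,-114) mm with a yaw of about 0.06. I'll lift and carry the packer to the plinth's left side.

Call:
play_rows(increments="0 0 -20 0 1;0 0 -42 0 1;-25 3 -42 0.5 1;-65 7 -42 1 1;-105 12 -42 1.3 1;-145 17 -42 1.3 1;-185 21 -42 1.3 1;-225 26 -42 1.3 1;-250 29 -42 1.3 1;-263 30.5 -42 1.3 1;-263 30.5 -42 1.3 1;-263 30.5 -42 1.3 1")

```text
t: 5.05
tool_pos: [0.4557, 0.0625, 0.0444]
orientation: [-2.154, -2.286, 0.0]
force: [-0.6, 1.0, -0.6]
opening: 0.0271
gripper_force: 30.0
```

```bash
cat > b.py <<'E'
from h import *
go(456,62,3,.06)
im=robot.read_camera('scene'); cv2.imwrite('pics/s2.png',cv2.resize(im[180:310,270:460],None,fx=4,fy=4,interpolation=cv2.INTER_CUBIC))
for q in ['packer_nose','short_foot','plinth']:
  for n in ['scene','top']:
    r=robot.landmark_of(n,q); print(q,n,[(np.round(d['centre'],3),round(d['conf'],2)) for d in r[:2]])
rect('scene','packer',.045)
E
python3 b.py
```

```text
t 5.05 pos [455.7  62.5  44.4] psi 0.059 tilt [-0.001  0.001] q6 -0.04 F [-0.6  1.  -0.6] open 0.02705790330554223 | inc [-0.5  0.3 41.4] yaw -0.0
packer_nose scene [(array([ 0.566,  0.176, -0.001]), 0.62), (array([ 0.463, -0.056,  0.044]), 0.59)]
packer_nose top [(array([0.416, 0.198, 0.003]), 0.58)]
short_foot scene [(array([ 0.464, -0.114, -0.005]), 0.98)]
short_foot top []
plinth scene [(array([ 0.57 , -0.187, -0.001]), 0.73)]
plinth top [(array([ 0.565, -0.19 ,  0.003]), 0.89)]
packer scene 0.96 409 [456.4   9. ] [ 34.3 138.2] 0.2 [[439.0, 78.0], [439.0, -60.0], [474.0, -60.0], [473.0, 78.0]]
```

View pics/s2.png

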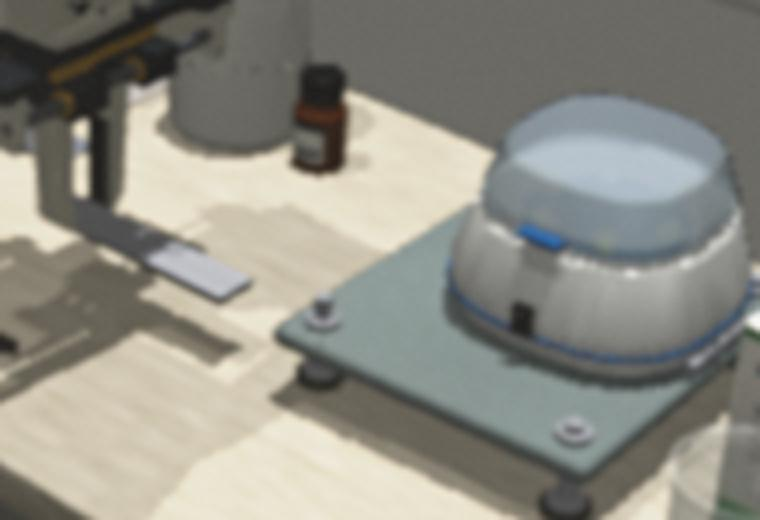

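The crop shows the packer held level at px (165,255). It points at the foot at (320,370), and nothing is in the way. I'll set it down and slide it in.

Call:
play_rows(increments="0 -0.5 20 0 1;0 -0.5 36 0 1;0 -0.5 41 0 1;-10 -0.5 41 0 1;-20 -0.5 41 0 1;-30 -0.5 41 0 1;-40 -0.5 41 0 1;-50 -0.5 41 0 1;-60 -0.5 41 0 1;-67 -0.5 41 0 1;-67 -0.5 41 0 1")

```text
t: 6.55
tool_pos: [0.4596, -0.0062, 0.0037]
orientation: [2.155, 2.285, -0.0]
force: [0.1, 0.0, -0.3]
opening: 0.0275
gripper_force: 30.2
```

```bash
python3 b.py; python3 -c "
from h import *
go(462,-34,3,.06)"
```

```text
t 6.55 pos [459.6  -6.2   3.7] psi 0.059 tilt [ 0. -0.] q6 -0.18 F [ 0.1  0.  -0.3] open 0.027467996396911033 | inc [68.3  0.4  0.7] yaw -0.1
packer_nose scene [(array([ 0.469, -0.123,  0.002]), 0.87), (array([ 0.404,  0.425, -0.004]), 0.74)]
packer_nose top [(array([0.416, 0.198, 0.003]), 0.58)]
short_foot scene [(array([ 0.462, -0.113, -0.002]), 0.94)]
short_foot top []
plinth scene [(array([ 0.57 , -0.186, -0.001]), 0.56)]
plinth top [(array([ 0.565, -0.19 ,  0.003]), 0.89)]
packer scene 0.83 383 [ 415.  -102.9] [ 32.6 125.3] 1.33 [[397.0, -41.0], [400.0, -166.0], [433.0, -165.0], [430.0, -40.0]]
t 6.95 pos [459.4  -4.8   3.6] psi 0.06 tilt [-0.  0.] q6 -0.18 F [ 0.   0.4 -0.4] open 0.027253859538854296 | inc [-29.3   0.8   0.6] yaw 0.0
```

View pics/s2.png

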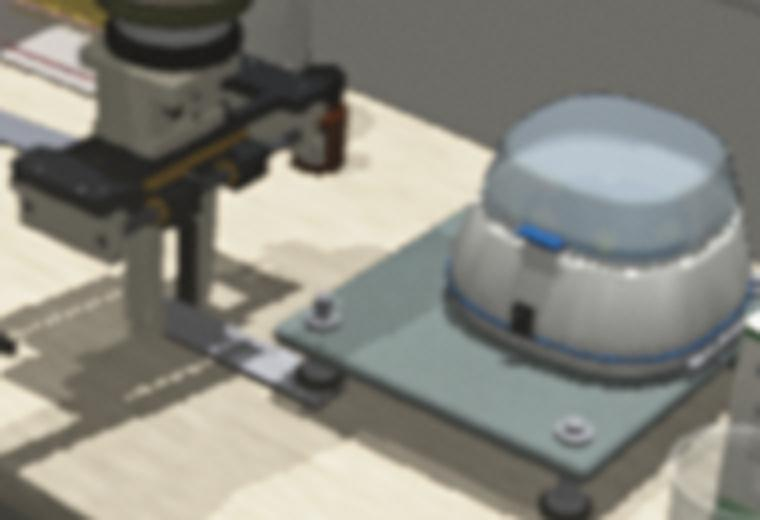

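```bash
python3 -c "
from h import *
c=robot.calibration('scene')
f=lambda x,y:(270+(x+.5)/4-.5,180+(y+.5)/4-.5)
print('near nose corner z0',ray(c,[f(318,405)],0)*1000,'near-edge pt',ray(c,[f(225,362)],0)*1000)
g=np.array([459.5,-5,0]);a=.06
ex=np.array([np.cos(a),np.sin(a),0]);ey=np.array([-np.sin(a),np.cos(a),0])
P=g-118*ey-14*ex; print('expected',P, (proj(c,P/1000)-[270,180])*4)
t=np.linspace(0,6.28,60)
for x in (462,465,468):
  for z in (.0095,.0125):
    E=(proj(c,[[x/1000+.014*np.cos(u),-.114+.014*np.sin(u),z] for u in t])-[270,180])*4
    print(x,z,E.min(0),E.max(0))
im=robot.read_camera('scene'); cv2.imwrite('pics/s3.png',cv2.resize(im[255:290,315:365],None,fx=14,fy=14,interpolation=cv2.INTER_CUBIC))
"
```

```text
near nose corner z0 [[ 4.57376540e+02 -1.21174783e+02 -1.11022302e-13]] near-edge pt [[452.37010517 -56.1775056    0.        ]]
expected [ 452.60094521 -123.6271598     0.        ] [[314.07757245 408.79072979]]
462 0.0095 [287.40200482 366.39038824] [338.65260668 394.82830422]
462 0.0125 [287.61291137 361.83066812] [338.92602093 390.21595667]
465 0.0095 [291.0724235  364.29456101] [342.24414834 392.64866277]
465 0.0125 [291.28746472 359.73915358] [342.52148817 388.04066512]
468 0.0095 [294.7316911  362.20497805] [345.8247206  390.47562079]
468 0.0125 [294.95083867 357.65388122] [346.10595853 385.87197146]
```

View pics/s3.png

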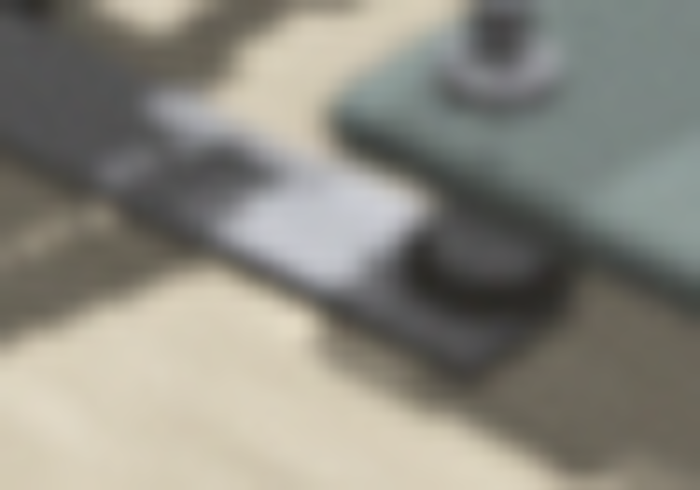

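The crop shows the pad at about px (483,265), over the packer's width. The nose corner at (470,378) is exactly where I predicted, so the packer is aligned within about 1–2 mm. I'll push it home, release and go up.

Call:
play_rows(increments="-8 0 0.3 0 1;-16 0 0.3 0 1;-24 0 0.3 0 1;-30 0 0.5 0 1;-30 0 0.5 0 1;-30 0 0.5 0 1")

```text
t: 7.6
tool_pos: [0.4613, -0.0354, 0.0031]
orientation: [-2.155, -2.286, 0.0]
force: [0.0, -0.7, -0.4]
opening: 0.0271
gripper_force: 30.2
```

Call:
play_rows(increments="0 0 0 0 0.1;0 0 0 0 0.1;0 0 0 0 0.1;0 0 0 0 0.1;0 0 -15 0 0.1;0 0 -50 0 -0.1;0 0 -100 0 -0.1;0 0 -120 0 -0.1;0 0 -120 0 -0.1")

```text
t: 8.5
tool_pos: [0.4642, -0.0355, 0.1275]
orientation: [2.149, 2.282, 0.007]
force: [-0.1, -0.1, -0.7]
opening: 0.051
gripper_force: 0.0
```

```bash
python3 -c "
from h import *
# wedge: top rect + ends
for q in ['wedge','wedge_tail','wedge_nose','packer']:
  for n in ['scene','top']:
    r=robot.landmark_of(n,q); print(q,n,[(np.round(d['centre'],3),round(d['conf'],2)) for d in r[:2]])
robot.read_camera('top'); rect('top','wedge',.006)
go(532,306,140,.21)"
```

```text
wedge scene [(array([ 0.466, -0.116, -0.003]), 0.74), (array([ 0.544,  0.25 , -0.005]), 0.73)]
wedge top [(array([0.548, 0.251, 0.   ]), 0.9)]
wedge_tail scene [(array([ 0.53 ,  0.322, -0.003]), 0.73)]
wedge_tail top [(array([0.546, 0.256, 0.003]), 0.71), (array([ 0.532,  0.323, -0.   ]), 0.59)]
wedge_nose scene [(array([ 0.566,  0.175, -0.002]), 0.74)]
wedge_nose top [(array([ 0.569,  0.178, -0.004]), 0.85), (array([0.671, 0.064, 0.   ]), 0.45)]
packer scene [(array([ 0.468, -0.051, -0.002]), 0.85)]
packer top [(array([0.408, 0.273, 0.006]), 0.67)]
wedge top 0.81 549 [545.8 253.1] [ 37.4 149.6] 12.22 [[512.0, 322.0], [543.0, 176.0], [580.0, 184.0], [548.0, 330.0]]
t 9.0 pos [460.7 -35.  122.3] psi 0.06 tilt [-0.001  0.   ] q6 -0.25 F [0.5 0.2 0.3] open 0.0513040937353727 | inc [336.1  91.5 -17.7] yaw -8.6
```

Call:
play_rows(increments="20 4 -12 -1 -0.2;60 14 -12 -3 -0.2;105 26 -12 -5 -0.2;150 40 -12 -7 -0.2;195 53 -12 -8.8 -0.2;240 66 -12 -8.8 -0.2;285 79 -12 -8.8 -0.2;320 89 -12 -8.8 -0.2;338 93.5 -12 -8.8 -0.2;338 93.5 -12 -8.8 -0.2;338 93.5 -12 -8.8 -0.2;338 93.5 -12 -8.8 -0.2")

```text
t: 10.2
tool_pos: [0.5343, 0.3068, 0.1348]
orientation: [1.973, 2.445, -0.001]
force: [0.0, 0.2, -1.4]
opening: 0.0557
gripper_force: 0.0
```

```bash
python3 -c "
from h import *
cv2.imwrite('pics/w4.png',robot.read_camera('wrist'))
rect('wrist','wedge',.008)
print(robot.landmark_of('wrist','wedge_tail')[:2])
go(534,308,3.5,.213)"
```

```text
wedge wrist 0.76 5123 [542.7 270.8] [ 34.7 114.7] 12.81 [[513.0, 323.0], [538.0, 211.0], [572.0, 219.0], [547.0, 331.0]]
[{'centre': [0.5292, 0.3233, 0.0066], 'conf': 0.8}]
t 10.35 pos [534.5 306.8 135.3] psi 0.212 tilt [ 0. -0.] q6 0.23 F [ 1.  -0.2  1. ] open 0.05579831137193517 | inc [  1.3  -0.3 131.8] yaw -0.1
```

View pics/w4.png

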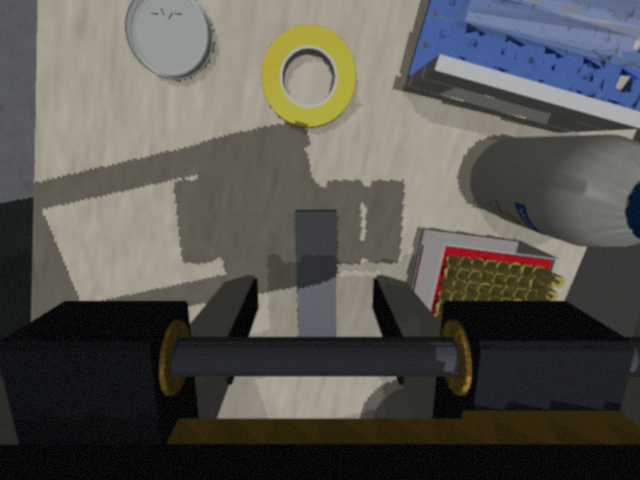

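```bash
python3 -c "
from h import *
w=robot.calibration('wrist');s=robot.calibration('scene')
for z in (0,.04,.08): print(z,np.round(ray(w,[(413,290),(425,230),(440,310),(450,255)],z)[:,:2]*1000).tolist())
# height where scene projection of edge matches picture
for z in (0,.03,.06,.09): print(z,proj(s,[[.63,.30,z],[.64,.24,z]]).round().tolist())
"
```

```text
0 [[630.0, 273.0], [625.0, 327.0], [659.0, 259.0], [653.0, 311.0]]
0.04 [[616.0, 287.0], [611.0, 334.0], [641.0, 275.0], [635.0, 319.0]]
0.08 [[601.0, 300.0], [597.0, 340.0], [622.0, 290.0], [617.0, 328.0]]
0 [[277.0, 196.0], [294.0, 202.0]]
0.03 [[277.0, 186.0], [294.0, 192.0]]
0.06 [[277.0, 176.0], [294.0, 182.0]]
0.09 [[276.0, 166.0], [294.0, 172.0]]
```

The wrist view shows the wedge centred between the fingers, tail at px (316,210). The rack at (490,270) is under about 60 mm high, so it's below the gripper's body. I'll descend and grip.

Call:
play_rows(increments="1 0 40 0 -0.2;1 0 80 0 -0.2;1 0 110 0 -0.2;1 0 125 0 -0.2;1 0 132 0 -0.2;1 0 132 0 -0.2;1 0 132 0 1;1 0 132 0 1;1 0 132 0 1;1 0 132 0 1;1 0 132 0 1;1 0 132 0 1", force=30)

```text
t: 11.55
tool_pos: [0.5351, 0.3094, 0.0045]
orientation: [1.972, 2.445, 0.003]
force: [-0.8, -0.8, 6.2]
opening: 0.0335
gripper_force: 30.0
```

```bash
python3 -c "
from h import *
go(455,80,45,.06)"
```

```text
t 11.55 pos [535.1 309.4   4.5] psi 0.214 tilt [0.002 0.001] q6 0.23 F [-0.8 -0.8  6.2] open 0.03347016797385646 | inc [-207.2 -126.8  -40.9] yaw 8.8
```

Call:
play_rows(increments="0 0 -20 0 1;0 0 -41 0 1;-20 -12 -41 1 1;-60 -35 -41 4 1;-100 -58 -41 7 1;-140 -80 -41 8.8 1;-180 -103 -41 8.8 1;-210 -120 -41 8.8 1;-227 -130 -41 8.8 1;-227 -130 -41 8.8 1;-227 -130 -41 8.8 1;-227 -130 -41 8.8 1")

```text
t: 12.75
tool_pos: [0.4557, 0.0603, 0.0443]
orientation: [2.153, 2.287, 0.001]
force: [0.4, 0.2, 0.4]
opening: 0.0335
gripper_force: 30.0
```

```bash
python3 b.py;python3 -c "
from h import *
rect('scene','wedge',.045)
print(robot.landmark_of('scene','wedge_nose')[:2])
go(456,55,11.5,.06)"
```

```text
t 12.75 pos [455.7  60.3  44.3] psi 0.06 tilt [0.001 0.   ] q6 -0.04 F [0.4 0.2 0.4] open 0.03353897673898958 | inc [ 1.6  0.4 41.3] yaw 0.0
packer_nose scene [(array([ 0.47 , -0.151,  0.004]), 0.93)]
packer_nose top []
short_foot scene [(array([ 0.462, -0.116,  0.001]), 0.64), (array([0.51 , 0.415, 0.006]), 0.27)]
short_foot top []
plinth scene [(array([ 0.571, -0.186, -0.001]), 0.61)]
plinth top [(array([ 0.566, -0.189,  0.002]), 0.87)]
packer scene 0.7 546 [ 414.9 -126. ] [ 38.1 137.3] 2.19 [[393.0, -58.0], [398.0, -195.0], [437.0, -194.0], [431.0, -57.0]]
wedge scene 0.16 7131 [ 611.3 -178.3] [442.6 217.5] 10.91 [[373.0, -113.0], [415.0, -327.0], [849.0, -243.0], [808.0, -30.0]]
[{'centre': [0.4674, -0.0779, 0.0384], 'conf': 0.8}]
t 13.25 pos [455.2  59.6  44.1] psi 0.06 tilt [-0. -0.] q6 -0.04 F [ 0.1 -0.7  0.3] open 0.033548480409275515 | inc [-4.7  0.6 32.6] yaw 0.0
```

View pics/s2.png

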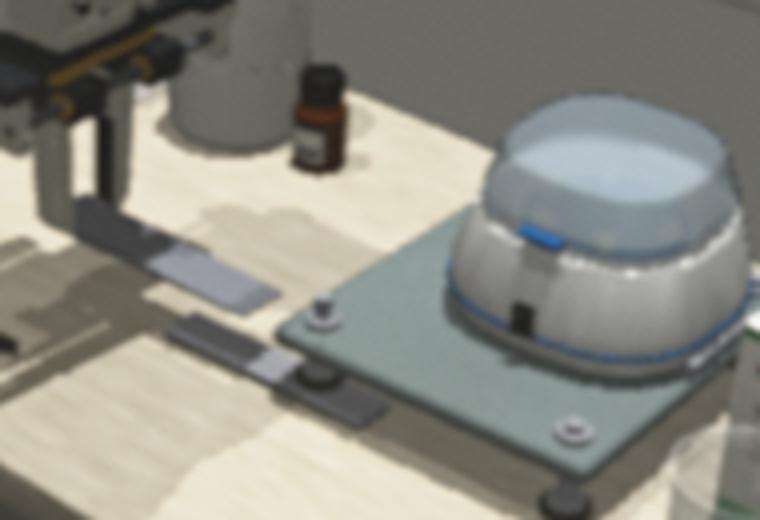

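The crop shows the packer lying under the pad, its nose at px (370,415) well past it. The wedge is held level and in line at (190,255). I'll lower it and slide it in.

Call:
play_rows(increments="0 0.4 15 0 1;0 0.4 28 0 1;-4 0.5 33 0 1;-10 0.5 33 0 1;-16 0.5 33 0 1;-22 0.5 33 0 1;-28 0.5 33 0 1;-34 0.5 33 0 1;-40 0.5 33 0 1;-46 0.5 33 0 1;-46 0.5 33 0 1")

```text
t: 14.35
tool_pos: [0.4585, 0.0129, 0.0112]
orientation: [2.155, 2.286, -0.0]
force: [-0.1, -0.1, -0.4]
opening: 0.0334
gripper_force: 30.0
```

Free so far. I'll let it settle on the packer and then regrip.

Call:
play_rows(increments="0 0 0 0 0.15;0 0 0 0 0.15;0 0 0.5 0 0.15;0 0 0.5 0 0.15;0 0 0.5 0 1;0 0 0.5 0 1;0 0 0.5 0 1;0 0 0.5 0 1;0 0 0.5 0 1", force=25)

```text
t: 15.25
tool_pos: [0.4584, 0.0136, 0.0106]
orientation: [-2.154, -2.287, -0.0]
force: [-0.1, 0.2, 0.8]
opening: 0.0333
gripper_force: 25.0
```

Call:
play_rows(increments="-2 0 0 0 1;-4 0 0 0 1;-6 0 0 0 1;-6 0 0 0 1")

```text
t: 15.65
tool_pos: [0.4588, 0.0073, 0.0106]
orientation: [2.154, 2.286, -0.0]
force: [-0.4, -0.0, -0.4]
opening: 0.0334
gripper_force: 25.0
```

Call:
play_rows(increments="-2 0 0 0 1;-4 0 0 0 1;-6 0 0 0 1;-6 0 0 0 1")

```text
t: 16.05
tool_pos: [0.4592, 0.0014, 0.0106]
orientation: [2.154, 2.287, -0.0]
force: [-0.5, 0.3, -1.3]
opening: 0.0338
gripper_force: 25.0
```

Call:
play_rows(increments="-1.5 0 0 0 1;-3 0 0 0 1;-4 0 0 0 1;-4 0 0 0 1")

```text
t: 16.45
tool_pos: [0.4594, -0.0025, 0.0106]
orientation: [-2.154, -2.287, 0.0]
force: [0.7, -0.4, -0.3]
opening: 0.0332
gripper_force: 25.0
```

Call:
play_rows(increments="-1.5 0 0 0 1;-3 0 0 0 1;-4 0 0 0 1;-4 0 0 0 1")

```text
t: 16.85
tool_pos: [0.4597, -0.0065, 0.0106]
orientation: [2.154, 2.287, -0.0]
force: [-0.4, -0.8, -0.4]
opening: 0.0334
gripper_force: 25.0
```

Call:
play_rows(increments="-1.5 0 0 0 1;-3 0 0 0 1;-3 0 0 0 1")

```text
t: 17.15
tool_pos: [0.4598, -0.0095, 0.0106]
orientation: [2.154, 2.287, -0.0]
force: [0.8, -0.8, 0.2]
opening: 0.0332
gripper_force: 25.0
```

Call:
play_rows(increments="-1.5 0 0 0 1;-3 0 0 0 1;-3 0 0 0 1")

```text
t: 17.45
tool_pos: [0.46, -0.0125, 0.0106]
orientation: [2.154, 2.287, -0.0]
force: [-0.4, -0.0, -0.6]
opening: 0.0335
gripper_force: 25.0
```

Call:
play_rows(increments="-1.5 0 0 0 1;-3 0 0 0 1;-3 0 0 0 1")

```text
t: 17.75
tool_pos: [0.4602, -0.0155, 0.0107]
orientation: [2.154, 2.287, -0.0]
force: [0.3, -0.3, -0.8]
opening: 0.0334
gripper_force: 25.0
```

Call:
play_rows(increments="-1.5 0 0 0 1;-3 0 0 0 1;-3 0 0 0 1")

```text
t: 18.05
tool_pos: [0.4603, -0.0183, 0.0106]
orientation: [-2.154, -2.287, -0.0]
force: [0.2, 1.3, -0.4]
opening: 0.0336
gripper_force: 25.0
```

Call:
play_rows(increments="-1 0 0 0 1;-2 0 0 0 1;-2 0 0 0 1")

```text
t: 18.35
tool_pos: [0.4604, -0.0198, 0.0106]
orientation: [-2.153, -2.286, -0.001]
force: [-0.4, 5.3, 1.5]
opening: 0.0333
gripper_force: 25.0
```

Call:
play_rows(increments="-1 0 0 0 1;-2 0 0 0 1;-2 0 0 0 1")

```text
t: 18.65
tool_pos: [0.4605, -0.0211, 0.0106]
orientation: [-2.153, -2.286, -0.002]
force: [-0.0, 9.2, 1.3]
opening: 0.0333
gripper_force: 25.0
```

Call:
play_rows(increments="0 0 0 0 1;0 0 0 0 1")

```text
t: 18.85
tool_pos: [0.4605, -0.0211, 0.0106]
orientation: [-2.153, -2.286, -0.002]
force: [-0.0, 8.2, 1.4]
opening: 0.0334
gripper_force: 25.0
```

```bash
python3 b.py
```

```text
t 18.85 pos [460.5 -21.1  10.6] psi 0.06 tilt [-0.     0.002] q6 -0.22 F [-0.   8.2  1.4] open 0.03343624834149741 | inc [83.2  0.5  7.8] yaw -0.0
packer_nose scene [(array([ 0.47 , -0.152,  0.004]), 0.65)]
packer_nose top []
short_foot scene [(array([ 0.465, -0.115, -0.   ]), 0.96)]
short_foot top []
plinth scene [(array([ 0.569, -0.186,  0.   ]), 0.84)]
plinth top [(array([ 0.566, -0.189,  0.002]), 0.87)]
packer scene 0.65 312 [313.5  47.5] [ 23.1 131.9] 18.48 [[282.0, 106.0], [323.0, -19.0], [345.0, -11.0], [304.0, 114.0]]
```

View pics/s2.png

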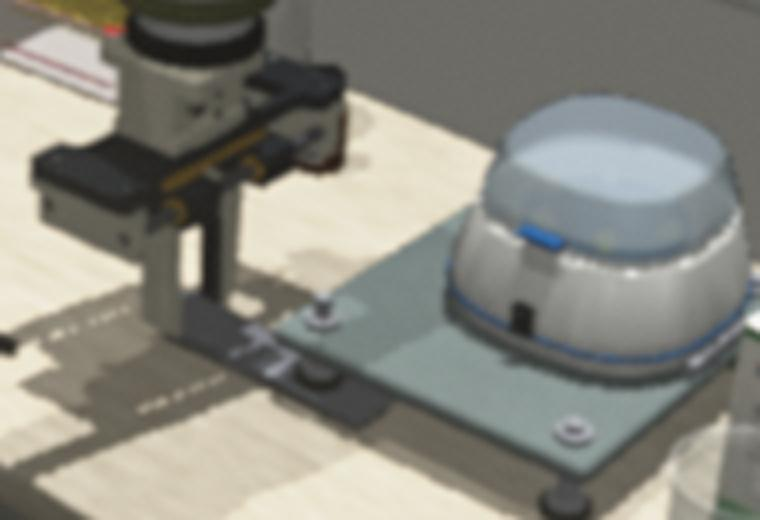

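The plinth and packer haven't moved, and the push rose crisply to about 8–9 N, so the foot bears firmly. I'll release and retreat.

Call:
play_rows(increments="0 0 0 0 0.15;0 0 0 0 0.1;0 0 0 0 0.1;0 0 0 0 0.1;0 0 -10 0 0.1;0 0 -30 0 0.1;0 0 -70 0 0.1;20 0 -110 0 0.1;60 0 -130 0 0.1;110 0 -130 0 0.1;150 0 -130 0 0.1;150 0 -130 0 0.1;150 0 -130 0 0.1")

```text
t: 20.55
tool_pos: [0.4515, 0.1279, 0.1412]
orientation: [2.151, 2.289, -0.0]
force: [-0.4, 0.4, -0.2]
opening: 0.0422
gripper_force: 0.0
```

```bash
python3 b.py; python3 -c "
from h import *
for q in ['wedge_tail','wedge','packer']: print(q,robot.landmark_of('scene',q)[:1])"
```

```text
t 20.55 pos [451.5 127.9 141.2] psi 0.062 tilt [ 0. -0.] q6 0.1 F [-0.4  0.4 -0.2] open 0.04217968644386717 | inc [-66.    0.3 138.2] yaw 0.1
packer_nose scene [(array([ 0.472, -0.156,  0.005]), 0.58)]
packer_nose top []
short_foot scene [(array([ 0.462, -0.118, -0.001]), 0.94), (array([ 0.452, -0.394, -0.003]), 0.53)]
short_foot top []
plinth scene [(array([ 0.568, -0.184, -0.002]), 0.81)]
plinth top [(array([ 0.566, -0.189,  0.002]), 0.87)]
packer scene 0.57 106 [ 424.9 -303.7] [30.5 24.8] 68.79 [[408.0, -313.0], [431.0, -322.0], [442.0, -294.0], [419.0, -285.0]]
wedge_tail [{'centre': [0.4603, -0.0098, 0.0065], 'conf': 0.79}]
wedge [{'centre': [0.4637, -0.0779, 0.0017], 'conf': 0.71}]
packer [{'centre': [0.4649, -0.083, -0.0021], 'conf': 0.61}]
```

View pics/s2.png

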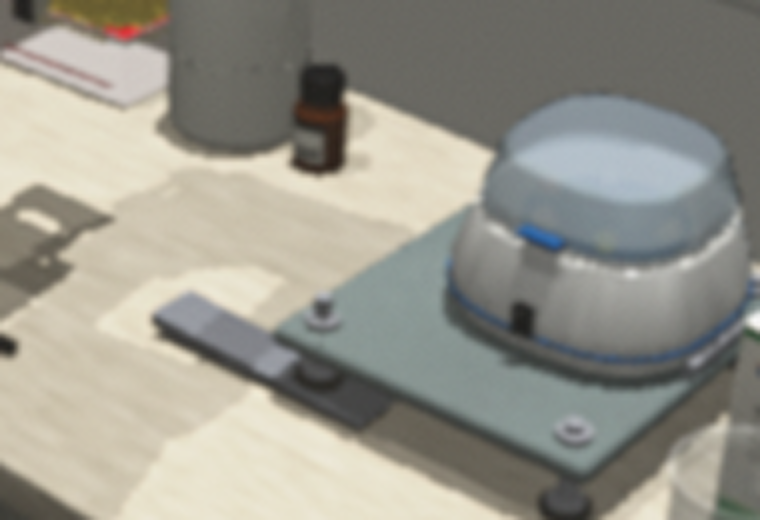

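The crop shows the wedge lying on the packer under the pad at px (320,370). The packer nose is at (370,415), and the plinth and the other things on the bench in view haven't moved. I'll hand the job in.

```bash
python3 -c "
from plant import robot
print(robot.close_job())"
```

```text
the job is handed in; nothing more can be done
None
```

I handed the job in at about 21 s of the 61 s allowed: the packer lies under the near-left foot with its end about 25 mm past the pad. The taper shim is in on top of it, with the push at about 8–9 N; the plinth had not visibly moved, but "all four feet bearing" is inferred from that push, not checked directly.

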